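# Bring the sweets jar round on the ship's-wheel turntable

## Task

Push the handles on the rim of the wooden turntable with your fingertips to turn it until the glass sweets jar stands squarely in line with the pointed tongue of the foot, on the tongue's side. Do not touch, lift or upset the things standing on the turntable, which must stay on their cork pads, and leave everything else on the table alone. Then take your hand away.

Things in the scene. Friction and masses are not known exactly. Their poses are not given: they have to be found in the camera images.
- base: Fixed dark wooden foot under the turntable; origin on the table at the turntable's axis. Low disc 190 mm across, 12 mm high at its edge, with one flat tongue, 40 mm wide, 10 mm high, lying on the table and ending in a point 255 mm from the axis along the base's own -x, to the robot's side (within 60 degrees of world -x). From above it shows beyond the rim.
- hub (a point): Centre of the round wooden turntable's top face, on its vertical axis, 60 mm above the table; turns with it. The disc is 230 mm across, 20 mm thick. Eight wooden handles stick straight out of the rim like a ship's wheel, at 22.5, 67.5, 112.5 ... degrees from the hub's own x axis. About 1.5 N pushed sideways on a handle turns it, either way; it stops at once where it is left.
- handle0 (a point): Middle of the grip of one of the eight identical rim handles (the one at 22.5 degrees), 155 mm from the axis, on its middle line 50 mm above the table. Each is a level round bar 17 mm thick, ending 180 mm from the axis, with open space below and 45 degrees to the next handle.
- carousel (a joint): Turning angle of the turntable (rad), 0 at the start wherever it stands, growing counter-clockwise seen from above; no stop within 12 rad.
- jar_center (a point): Centre of the sweets jar, 30 mm above its underside: the squat round glass jar with sweets inside and a wooden lid with a ball knob, 54 mm across, 62 mm high over the knob. Stands loose on one of the four cork pads.
- cup_center (a point): Centre of the small white cup with one side handle, 52 mm across, 46 mm high, point 23 mm above its underside; loose on a cork pad; not to be touched.
- cards_center (a point): Centre of the square-cornered wooden box for playing cards, 46 x 36 mm, 52 mm high, point 26 mm above its underside; loose on a cork pad; not to be touched.
- candle_center (a point): Centre of the low round candle tin, 54 mm across, 26 mm high (wick 34), point 13 mm above its underside; loose on a cork pad; not to be touched.
- pad0 (a point): turns with the turntable; the centre, at the turntable's top face, of a round cork pad 64 mm across. The four pads lie 66 mm from the hub, 90 degrees apart; each carries one of the four things (pad 0).
- pad1 (a point): turns with the turntable; the centre, at the turntable's top face, of a round cork pad 64 mm across. The four pads lie 66 mm from the hub, 90 degrees apart; each carries one of the four things (pad 1).
- pad2 (a point): turns with the turntable; the centre, at the turntable's top face, of a round cork pad 64 mm across. The four pads lie 66 mm from the hub, 90 degrees apart; each carries one of the four things (pad 2).
- pad3 (a point): turns with the turntable; the centre, at the turntable's top face, of a round cork pad 64 mm across. The four pads lie 66 mm from the hub, 90 degrees apart; each carries one of the four things (pad 3).
- remote: Bystander: black remote control 170 x 45 x 18 mm on the left, nearer the robot; origin under its centre.
- book: Bystander: closed book 200 x 135 x 26 mm, on the left; origin under its centre.
- glasses_case: Bystander: dark spectacles case 160 x 60 x 35 mm, on the right; origin under its centre.
- shell_dish: Bystander: dish of sea shells, 144 mm across, 30 mm high, on the right; origin under its centre.
- water: Bystander: glass water bottle 64 mm across, 170 mm high, on the far right; origin under its centre.
Not all that is in view belongs to the job. What is shaped like the part that bears jar_center but blue is not meant.

How it is judged:
At the end, for the whole second after the job is handed in: The jar's centre is on the tongue's side of the axis and within 10 mm (about 9 degrees of turn) of the tongue's middle line; the turntable is at rest; jar, cup, card box and candle tin all stand upright on their pads (within 20 mm of the pad's centre) (x of jar_center in the frame of base below -0.03 m and y of jar_center in the frame of base between -0.01 and 0.01 m and velocity of joint carousel between -0.05 and 0.05 rad/s and (horizontal distance between jar_center and pad0 below 0.02 m or horizontal distance between jar_center and pad1 below 0.02 m or horizontal distance between jar_center and pad2 below 0.02 m or horizontal distance between jar_center and pad3 below 0.02 m) and z of jar_center in the frame of hub below 0.038 m and angle between each of jar_center, cup_center, cards_center, candle_center's own z axis and vertical below 0.25 rad and (horizontal distance between cup_center and pad0 below 0.02 m or horizontal distance between cup_center and pad1 below 0.02 m or horizontal distance between cup_center and pad2 below 0.02 m or horizontal distance between cup_center and pad3 below 0.02 m) and z of cup_center in the frame of hub below 0.031 m and (horizontal distance between cards_center and pad0 below 0.02 m or horizontal distance between cards_center and pad1 below 0.02 m or horizontal distance between cards_center and pad2 below 0.02 m or horizontal distance between cards_center and pad3 below 0.02 m) and z of cards_center in the frame of hub below 0.034 m and (horizontal distance between candle_center and pad0 below 0.02 m or horizontal distance between candle_center and pad1 below 0.02 m or horizontal distance between candle_center and pad2 below 0.02 m or horizontal distance between candle_center and pad3 below 0.02 m) and z of candle_center in the frame of hub below 0.021 m); the robot touches nothing.
It fails at once if a thing on the turntable is lifted, tipped or shifted off its cork pad (not ((horizontal distance between jar_center and pad0 below 0.02 m or horizontal distance between jar_center and pad1 below 0.02 m or horizontal distance between jar_center and pad2 below 0.02 m or horizontal distance between jar_center and pad3 below 0.02 m) and z of jar_center in the frame of hub below 0.038 m and angle between jar_center's own z axis and vertical below 0.25 rad) or not ((horizontal distance between cup_center and pad0 below 0.02 m or horizontal distance between cup_center and pad1 below 0.02 m or horizontal distance between cup_center and pad2 below 0.02 m or horizontal distance between cup_center and pad3 below 0.02 m) and z of cup_center in the frame of hub below 0.031 m and angle between cup_center's own z axis and vertical below 0.25 rad) or not ((horizontal distance between cards_center and pad0 below 0.02 m or horizontal distance between cards_center and pad1 below 0.02 m or horizontal distance between cards_center and pad2 below 0.02 m or horizontal distance between cards_center and pad3 below 0.02 m) and z of cards_center in the frame of hub below 0.034 m and angle between cards_center's own z axis and vertical below 0.25 rad) or not ((horizontal distance between candle_center and pad0 below 0.02 m or horizontal distance between candle_center and pad1 below 0.02 m or horizontal distance between candle_center and pad2 below 0.02 m or horizontal distance between candle_center and pad3 below 0.02 m) and z of candle_center in the frame of hub below 0.021 m and angle between candle_center's own z axis and vertical below 0.25 rad)).
It fails at once if the robot touches a thing that stands on the turntable (more than 0.5 N) (contact force between any of the fingers, the arm and jar above 0.5 N or contact force between any of the fingers, the arm and cup above 0.5 N or contact force between any of the fingers, the arm and cards above 0.5 N or contact force between any of the fingers, the arm and candle above 0.5 N).
It fails at once if a bystander on the table is moved more than 20 mm or tipped (distance of any of remote, book, glasses_case, shell_dish, water from where it was at the start of the episode above 0.02 m or angle between any of remote, book, glasses_case, shell_dish, water's own z axis and vertical above 0.25 rad).
It also fails if it takes over 61 s, if anything falls off the work surface, if the arm or the gripper's body presses on something with over 40 N, if the wrist force passes 120 N, or if a joint passes its speed limit or range.

## Robot

A 6-joint arm with a two-finger parallel gripper is mounted at the origin on the work surface. World frame = base frame: x ahead of the robot, y to its left, z up, the work surface at z = 0. Lengths are in m, angles in rad, forces in N, time in s.
With the tool pointing down it reaches from about 0.35 to 0.85 m from the base axis. Payload 8.1 kg.
Tool frame: the origin (TCP) lies on the mounting face of the last link; the fingertips stand 186 mm ahead of it and the grasp point (between the pads) lies 167 mm ahead of it; y points along the fingers, x is the direction in which the jaws open and shut, and the axes are right-handed (so a half turn about y gives the same grasp; the last joint's range is limited). The gripper opens to 93 mm and grips with 3 to 60 N. Pads are 15 mm wide; open, the fingers measure 128 mm over their backs; the gripper's body (75 mm by 188 mm) begins 65 mm behind the grasp point.
Start: joints at [1.185, 0.13, 1.488, -0, 1.523, -0.085], TCP at [0.178, 0.573, 0.405] pointing down, gripper open.
Joint ranges: [-2.96, 2.96], [-0.89, 2.26], [0.02, 2.5], [-1.34, 4.48], [0, 2.73], [-2.66, 2.66]. Speed limits (rad/s): [2.39, 2.39, 2.79, 3.14, 3.14, 3.14].

## Interface

Orientations are given as a rotation vector (axis times angle).
In Python, from plant import robot, imaging gives the robot as it stands.
- The arm moves only by the shell command python3 -m inch 'ROWS' [OPENING] [FORCE]. ROWS is JSON, a list of rows, each an object of numbers: "x", "y", "z": the shift along the tool's x, y, z in mm; "twist": the turn about the tool's y in rad. In form: [{"x": .., "y": .., "z": .., "twist": ..}, ...]. A call has 1 to 12 rows; each row shifts and turns the commanded pose from where the row before left it, along the tool's axes as they then stand; what a row does not reach is not made up. A row lasts 1/10 s, in which the tool goes at most 50 mm and 8.59 degrees, less where a joint would pass 70% of its speed; a pose out of reach is approached as far as the arm can. A call with a gripper value outside its range is refused whole. OPENING is the gripper command: -1 is shut, 1 is fully open, values between are in proportion, set as the call begins (- or left out, the last holds). The fingers move at their own pace and stop on an object; FORCE is the grip in N (left out, the last holds). Time passes only in rows, so rows that do not move let the fingers close. It gives the time, the measured TCP pose, the force and the opening at its end, in the units of the state.
- robot.read_state(): the state, without advancing time (a new reading comes with each control period).
- imaging.read_camera(name): name is "side" or "top" or "wrist"; returns a dict with "color" (384x512x3 uint8, red, green, blue), "depth" (384x512 float32, m along the optical axis (not along the pixel's ray), 0 where there is no reading), "fx", "fy", "cx", "cy" (pixels), "rvec" (rotation vector, rad) and "tvec" (3), from world to camera coordinates, as OpenCV has them; the wrist camera has in their place "tool_from_camera" (4x4, takes a point from camera to tool coordinates, whose origin is the TCP and whose axes are the tool frame's). Camera axes: x right, y down, z forward; pixel columns grow to the right and rows downward; lengths in m; the calibration is good to about 2 mm. A picture is of the moment at which its call begins: read the wrist's pose just before it.
- robot.close_job(): hands the job in, once; it reports no verdict.
The state is a dict: "t": time; "q": joint angles; "dq": joint speeds; "joint_torque": joint torques, N m; "tool_pos": TCP position; "orientation": TCP orientation; "force": force on the tool from outside, world axes, zero at the start; "wrist_torque": the same for the moment, N m; "opening": finger opening in m.
Only numpy, scipy, OpenCV 4.12 (cv2) and the standard library are available. Lean on these libraries where they do the work, as an engineer would, in place of code of your own. Each camera call takes 0.05 s, during which the arm holds its last target.

## Working session

There is one attempt and no reset: what is moved stays moved. The work goes in short steps, Python scripts to look and compute and a shell command to move; the robot and the scene stay as the last step left them, time stands still between calls to the robot, and variables do not carry over. Pictures are saved under pics/ and viewed, and the job is handed in when it is done.

```bash
ls; mkdir -p pics; python3 - <<'E'
from plant import robot, imaging
import cv2
print(robot.read_state())
for n in ("top","side","wrist"):
    d=imaging.read_camera(n); cv2.imwrite(f"pics/{n}0.png",d["color"][:,:,::-1])
    print(n,{k:v for k,v in d.items() if k not in("color","depth")})
E
```

```text
pics
{'t': 0.0, 'q': array([ 1.18462758e+00,  1.31155378e-01,  1.48925011e+00,  6.02595227e-06,
        1.52299866e+00, -8.53970077e-02]), 'dq': array([-0.00108566,  0.00052276,  0.00022782, -0.00171674,  0.00081481,
        0.00053791]), 'joint_torque': array([ 9.73229871e-04, -5.59833598e+01, -4.91773081e+01,  7.66668445e-02,
        3.50260839e-02, -1.80628376e-04]), 'tool_pos': array([0.17764638, 0.57286603, 0.40370662]), 'orientation': array([-1.33757041, -0.98368729,  0.98625746]), 'force': array([-0.14674153, -0.34702412, -0.12449636]), 'wrist_torque': array([0.03214226, 0.0408816 , 0.02058565]), 'opening': 0.09276293899399128}
top {'fx': 416.25008256616854, 'fy': 416.25008256616854, 'cx': 258.5960732808619, 'cy': 191.26663853939147, 'rvec': array([ 2.20015481, -2.20561218,  0.05488875]), 'tvec': array([-0.04513688,  0.56702913,  1.40783403])}
side {'fx': 409.8429784407742, 'fy': 409.8429784407742, 'cx': 260.69708877107126, 'cy': 188.8298811471887, 'rvec': array([ 2.00405643, -0.66225942,  0.36760101]), 'tvec': array([-0.50364455,  0.23476152,  1.02071094])}
wrist {'fx': 272.0453364979158, 'fy': 272.0453364979158, 'cx': 261.2034948225723, 'cy': 188.36065577964092, 'tool_from_camera': array([[ 9.99999890e-01, -2.18180677e-04,  4.15038614e-04,
         2.60455732e-04],
       [-4.59762073e-04, -2.82427651e-01,  9.59288492e-01,
         1.95717484e-02],
       [-9.20798321e-05, -9.59288577e-01, -2.82427720e-01,
         7.87534679e-02],
       [ 0.00000000e+00,  0.00000000e+00,  0.00000000e+00,
         1.00000000e+00]])}
```

View pics/top0.png

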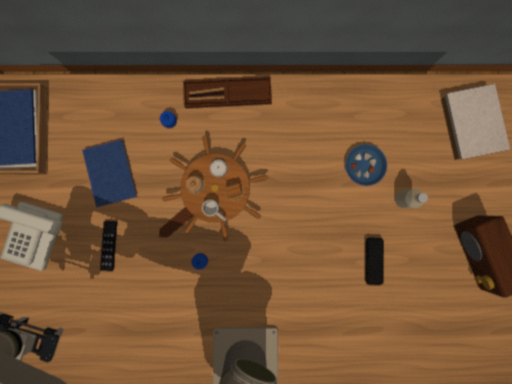

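View pics/side0.png

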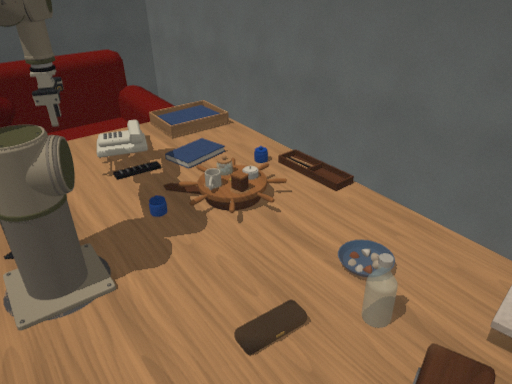

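```bash
cat > h.py <<'E'
from plant import robot, imaging
import cv2, numpy as np
def proj(d,P):
    p,_=cv2.projectPoints(np.float64(P).reshape(-1,3),d["rvec"],d["tvec"],np.array([[d["fx"],0,d["cx"]],[0,d["fy"],d["cy"]],[0,0,1]]),None); return p[:,0]
def unproj(d,uv,z):
    "pixel -> world at height z"
    R=cv2.Rodrigues(d["rvec"])[0]; c=-R.T@d["tvec"]
    uv=np.float64(uv).reshape(-1,2)
    r=np.c_[(uv[:,0]-d["cx"])/d["fx"],(uv[:,1]-d["cy"])/d["fy"],np.ones(len(uv))]@R
    return c+r*((z-c[2])/r[:,2])[:,None]
def cloud(d):
    R=cv2.Rodrigues(d["rvec"])[0]; v,u=np.mgrid[:384,:512]; Z=d["depth"]
    X=np.stack([(u-d["cx"])/d["fx"]*Z,(v-d["cy"])/d["fy"]*Z,Z],-1)
    return (X-d["tvec"])@R
E
python3 - <<'E'
from h import *
d=imaging.read_camera("top")
c=d["color"][120:250,150:280,::-1]
cv2.imwrite("pics/topc.png",cv2.resize(c,None,fx=4.6,fy=4.6,interpolation=cv2.INTER_CUBIC))
d2=imaging.read_camera("side")
c=d2["color"][145:215,155:295,::-1]
cv2.imwrite("pics/sidec.png",cv2.resize(c,None,fx=5.5,fy=5.5,interpolation=cv2.INTER_CUBIC))
E
```

```text
(no output)
```

View pics/topc.png

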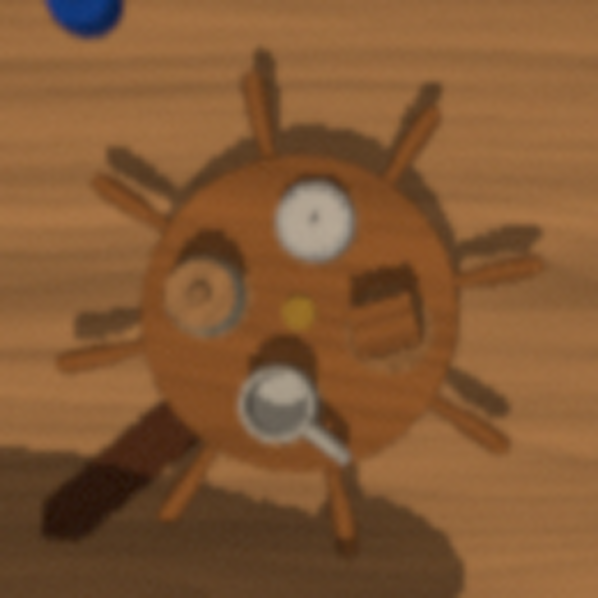

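View pics/sidec.png

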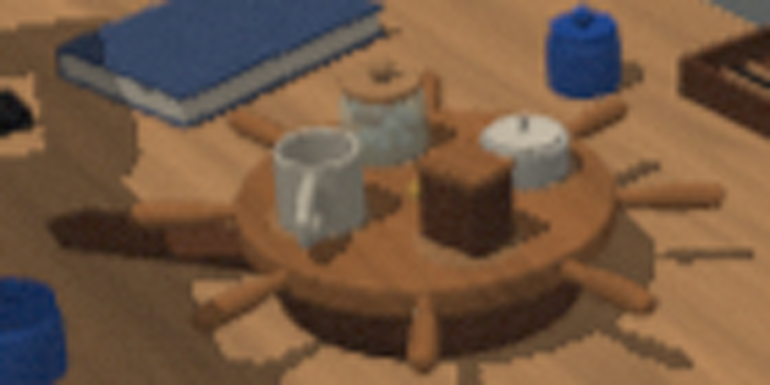

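```bash
python3 - <<'E'
from h import *
d=imaging.read_camera("top")
f=lambda x,y:(150+(x+.5)/4.6-.5,120+(y+.5)/4.6-.5)
hub=unproj(d,f(298,314),.062)[0]; print("hub",hub)
# handles tips z=.05
tips=[(252,75),(435,112),(543,264),(505,446),(347,546),(168,516),(60,363),(97,181)]
T=unproj(d,[f(*t) for t in tips],.05)[:,:2]
c,r=cv2.minEnclosingCircle(np.float32(T)); print("tipcircle",c,r, T.mean(0))
C=T.mean(0)
print("handle ang",np.degrees(np.arctan2(*(T-C).T[::-1])))
print("handle rad",np.linalg.norm(T-C,axis=1))
jar=unproj(d,f(203,294),.112)[0][:2];lid=jar
cup=unproj(d,f(278,403),.106)[0][:2];can=unproj(d,f(315,220),.086)[0][:2]
for n,p in(("jar",jar),("cup",cup),("candle",can)): print(n,p,np.linalg.norm(p-C),np.degrees(np.arctan2(*(p-C)[::-1])))
tg=unproj(d,[f(54,528),f(110,470),f(150,437)],.01)[:,:2]
for p in tg: print("tongue",p,np.linalg.norm(p-C),np.degrees(np.arctan2(*(p-C)[::-1])))
# cloud for the objects
X=cloud(d); m=(np.hypot(X[...,0]-C[0],X[...,1]-C[1])<.1)&(X[...,2]>.075)
k,l,s,cc=cv2.connectedComponentsWithStats(m.astype(np.uint8))
for i in range(1,k):
    if s[i,4]>15:
        q=X[l==i]; top=q[q[:,2]>q[:,2].max()-.02]; 
        print(i,s[i,4],"zmax",q[:,2].max(),top.mean(0)[:2],np.degrees(np.arctan2(*(top.mean(0)[:2]-C)[::-1])))
m=(X[...,2]>.04)&(X[...,2]<.07)&(np.hypot(X[...,0]-C[0],X[...,1]-C[1])<.11); print("disc z",np.median(X[m][:,2]),X[m].mean(0))
E
```

```text
hub [0.57630594 0.09926488 0.062     ]
tipcircle (0.5773495435714722, 0.09759457409381866) 0.17779332399368286 [0.57820692 0.09830941]
handle ang [  11.74263131  -33.70859073  -78.83115421 -123.36516767 -168.78686047
  146.96221628  101.80249343   57.13496164]
handle rad [0.17612089 0.17457222 0.17822583 0.17602317 0.17146616 0.17455938
 0.17716624 0.17578968]
jar [0.58768425 0.15977385] 0.062190806792740055 81.23447874845928
cup [0.51248067 0.10857962] 0.06652381370356558 171.11893253274906
candle [0.64135178 0.0850382 ] 0.06452439408527944 -11.869162192805156
tongue [0.42115093 0.28420368] 0.24335830644624687 130.19337548382768
tongue [0.46377411 0.24316599] 0.18460307974555068 128.30779129803605
tongue [0.48806588 0.21374522] 0.1464610288156613 127.98542061923133
1 217 zmax 0.09446337256537062 [0.63990607 0.08589732] -11.37444418124668
2 233 zmax 0.1258399429866587 [0.58718994 0.16251732] 82.03571838341992
3 166 zmax 0.11904641207552426 [0.5648683  0.03576121] -102.03820329067904
4 109 zmax 0.11191921007637397 [0.5062437  0.10342707] 175.93226750212503
disc z 0.060475330786900997 [0.57596975 0.09665255 0.06050033]
```

```bash
python3 - <<'E'
from h import *
s=robot.read_state(); R=cv2.Rodrigues(s["orientation"])[0]; print(R.round(3)); print(np.degrees(np.arctan2(R[1,0],R[0,0])),np.degrees(s["q"]))
d=imaging.read_camera("top"); X=cloud(d)
hsv=cv2.cvtColor(d["color"],cv2.COLOR_RGB2HSV)
for (u,v) in((200,261),(168,118)):
    q=X[v-9:v+10,u-9:u+10].reshape(-1,3); q=q[q[:,2]>.02]; print(q.min(0),q.max(0),len(q))
# tongue pixels: fit
c=d["color"].astype(int); m=np.zeros((384,512),bool)
X0=X; r=np.hypot(X[...,0]-.577,X[...,1]-.0975); a=np.degrees(np.arctan2(X[...,1]-.0975,X[...,0]-.577))
v=hsv[...,2]; m=(r>.13)&(r<.26)&(a>110)&(a<146)&(X[...,2]<.03)
red=c[...,0]/(c[...,2]+1.)
m2=m&(v<75)
print(m2.sum()); k,l,st,cc=cv2.connectedComponentsWithStats(m2.astype(np.uint8)); i=1+st[1:,4].argmax()
vv,uu=np.nonzero(l==i); W=unproj(d,np.c_[uu,vv],.01)[:,:2]
L=cv2.fitLine(np.float32(W),cv2.DIST_HUBER,0,.01,.01).ravel(); print(len(W),L,np.degrees(np.arctan2(L[1],L[0])))
rel=W-[.577,.0975]; rr=np.hypot(*rel.T)
for lo in np.arange(.13,.26,.02):
    b=(rr>=lo)&(rr<lo+.02); print(lo,b.sum(),np.degrees(np.arctan2(*rel[b].mean(0)[::-1])) if b.any() else'')
img=d["color"][120:250,150:280,::-1].copy(); img[(l==i)[120:250,150:280]]=(0,255,0)
cv2.imwrite("pics/tong.png",cv2.resize(img,None,fx=4,fy=4,interpolation=cv2.INTER_NEAREST))
E
```

```text
[[ 0.296 -0.    -0.955]
 [ 0.955 -0.001  0.296]
 [-0.001 -1.     0.   ]]
72.76641801565529 [ 6.78732750e+01  7.48760350e+00  8.52890693e+01  7.85659448e-04
  8.72606192e+01 -4.89317954e+00]
[0.30779966 0.12673798 0.02246949] [0.35914979 0.18020379 0.06580456] 214
[ 0.50569558 -0.03695683  0.0200962 ] [0.83615739 0.28522566 1.43124499] 217
379
379 [ 0.6285869  -0.7777394   0.45285413  0.24572173] -51.054054
0.13 51 129.7927069294474
0.15 48 130.29702820564154
0.16999999999999998 66 130.77929377036966
0.18999999999999997 74 129.62285990038623
0.20999999999999996 74 129.72726451716323
0.22999999999999995 59 129.79431429038766
0.24999999999999994 5 129.62515458295667
```

View pics/tong.png

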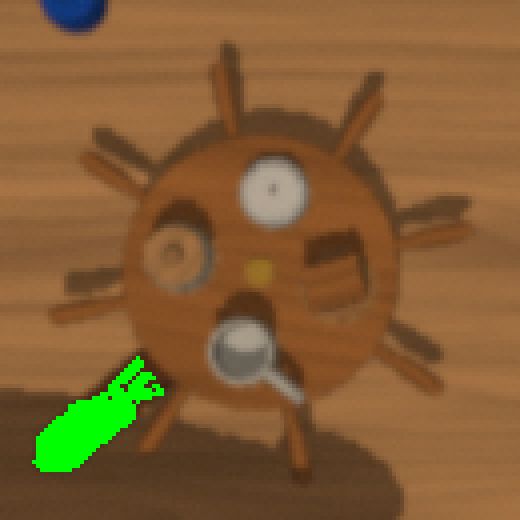

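```bash
python3 -m inch '[{"x":-30,"z":-28},{"x":-30,"z":-28},{"x":-30,"z":-28},{"x":-30,"z":-28},{"x":-30,"z":-28},{"x":-30,"z":-28},{"x":-30,"z":-28},{"x":-30,"z":-28},{"x":-30,"z":-28},{"x":-30,"z":-28},{"x":-30,"z":-28},{"x":-30,"z":-28}]' -1 10
cat >> h.py <<'E'
def st(target=None,yaw=None):
    s=robot.read_state(); R=cv2.Rodrigues(s["orientation"])[0]; y=np.degrees(np.arctan2(R[1,0],R[0,0]))
    print("t",s["t"],"pos",s["tool_pos"].round(4),"yaw",y.round(2),"F",s["force"].round(2),"open",round(s["opening"],4),"q6",s["q"][5].round(2),"tilt",R[:,1].round(3))
    if target is not None: print("tool move mm",(R.T@(np.array(target)-s["tool_pos"])*1000).round(1))
    if yaw is not None: print("twist",-np.radians(yaw-y).round(3))
E
python3 -c "
from h import *
st([.4487,.0108,.40],-56)"
```

```text
t 0.35 pos [0.1777 0.573  0.4045] yaw 72.76 F [ 0.02 -0.02 -0.66] open 0.0931 q6 -0.09 tilt [-0. -0. -1.]
tool move mm [-456.7    4.7 -425.4]
twist 2.247$[0]: bad value
```

```bash
python3 -m inch '[{"x":-30,"y":0,"z":-28,"twist":0},{"x":-30,"y":0,"z":-28,"twist":0},{"x":-30,"y":0,"z":-28,"twist":0},{"x":-30,"y":0,"z":-28,"twist":0},{"x":-30,"y":0,"z":-28,"twist":0},{"x":-30,"y":0,"z":-28,"twist":0},{"x":-30,"y":0,"z":-28,"twist":0},{"x":-30,"y":0,"z":-28,"twist":0},{"x":-30,"y":0,"z":-28,"twist":0},{"x":-30,"y":0,"z":-28,"twist":0},{"x":-30,"y":0,"z":-28,"twist":0},{"x":-30,"y":0,"z":-28,"twist":0}]' -1 10
python3 -c "
from h import *
st([.4487,.0108,.40],-56)"
```

```text
t: 1.55
tool_pos: [0.3923, 0.1281, 0.405]
orientation: [-1.337, -0.986, 0.984]
force: [0.5, 1.6, -0.5]
opening: 0.0026
t 1.55 pos [0.3923 0.1281 0.405 ] yaw 72.77 F [ 0.46  1.59 -0.46] open 0.0026 q6 -1.08 tilt [ 0.001  0.    -1.   ]
tool move mm [-95.3   5.1 -88.6]
twist 2.247
```

```bash
python3 -m inch '[{"x":-32,"y":0,"z":-30,"twist":0},{"x":-32,"y":0,"z":-30,"twist":0},{"x":-31,"y":0,"z":-29,"twist":0},{"x":0,"y":0,"z":0,"twist":0.14},{"x":0,"y":0,"z":0,"twist":0.14},{"x":0,"y":0,"z":0,"twist":0.14},{"x":0,"y":0,"z":0,"twist":0.14},{"x":0,"y":0,"z":0,"twist":0.14},{"x":0,"y":0,"z":0,"twist":0.14},{"x":0,"y":0,"z":0,"twist":0.14},{"x":0,"y":0,"z":0,"twist":0.14},{"x":0,"y":0,"z":0,"twist":0.14}]'
python3 -m inch '[{"x":0,"y":0,"z":0,"twist":0.14},{"x":0,"y":0,"z":0,"twist":0.14},{"x":0,"y":0,"z":0,"twist":0.14},{"x":0,"y":0,"z":0,"twist":0.14},{"x":0,"y":0,"z":0,"twist":0.14},{"x":0,"y":0,"z":0,"twist":0.14},{"x":0,"y":0,"z":0,"twist":0.14},{"x":0,"y":0,"z":0,"twist":0},{"x":0,"y":0,"z":0,"twist":0}]'
python3 -c "
from h import *
st([.4487,.0108,.228],-56)
s=robot.read_state()
d=imaging.read_camera('wrist'); cv2.imwrite('pics/w1.png',d['color'][:,:,::-1])
R=cv2.Rodrigues(s['orientation'])[0]; T=d['tool_from_camera']
v,u=np.mgrid[:384,:512]; Z=d['depth']; P=np.stack([(u-d['cx'])/d['fx']*Z,(v-d['cy'])/d['fy']*Z,Z],-1)
W=(P@T[:3,:3].T+T[:3,3])@R.T+s['tool_pos']; 
np.savez('/tmp/w.npz',W=W)
d=imaging.read_camera('top'); cv2.imwrite('pics/top1.png',cv2.resize(d['color'][100:300,130:330,::-1],None,fx=3,fy=3,interpolation=cv2.INTER_CUBIC))
"
```

```text
t: 2.75
tool_pos: [0.4488, 0.0126, 0.4048]
orientation: [-1.571, -0.003, 0.003]
force: [0.9, -0.5, 0.1]
opening: 0.0006
t: 3.65
tool_pos: [0.4488, 0.0126, 0.4048]
orientation: [-1.436, 0.753, -0.753]
force: [-1.0, -0.1, -0.0]
opening: 0.0005
t 3.65 pos [0.4488 0.0126 0.4048] yaw -55.33 F [-0.96 -0.09 -0.  ] open 0.0005 q6 0.88 tilt [ 0. -0. -1.]
tool move mm [  1.4 176.8  -1.1]
twist 0.012
```

View pics/w1.png

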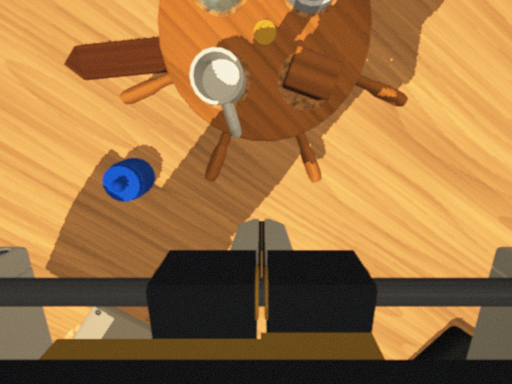

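View pics/top1.png

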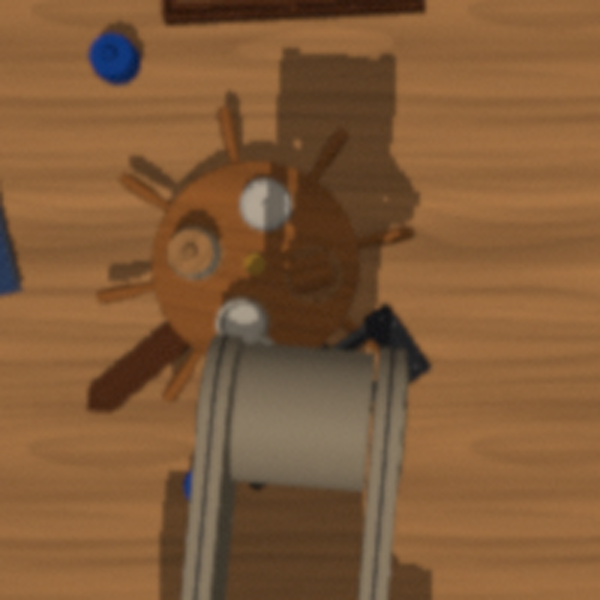

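```bash
python3 -m inch '[{"x":1,"y":30,"z":-1,"twist":0.01},{"x":0,"y":30,"z":0,"twist":0},{"x":0,"y":30,"z":0,"twist":0},{"x":0,"y":30,"z":0,"twist":0},{"x":0,"y":25,"z":0,"twist":0},{"x":0,"y":20,"z":0,"twist":0},{"x":0,"y":10,"z":0,"twist":0},{"x":0,"y":7,"z":0,"twist":0},{"x":0,"y":0,"z":0,"twist":0}]'
python3 - <<'E'
from h import *
st([.4487,.0108,.222],-56)
s=robot.read_state()
C=np.array([.5772,.0975]); r=s['tool_pos'][:2]-C; print(np.hypot(*r),np.degrees(np.arctan2(r[1],r[0]))%360)
d=imaging.read_camera('wrist'); cv2.imwrite('pics/w2.png',d['color'][:,:,::-1])
E
```

```text
t: 4.65
tool_pos: [0.4485, 0.0112, 0.2224]
orientation: [-1.433, 0.764, -0.763]
force: [0.3, 1.1, 0.8]
opening: 0.0003
t 4.65 pos [0.4485 0.0112 0.2224] yaw -56.11 F [0.35 1.12 0.81] open 0.0003 q6 0.89 tilt [-0.001  0.    -1.   ]
tool move mm [ 0.4  0.4 -0.1]
twist -0.002
0.1549380455369142 213.8524035311675
```

View pics/w2.png

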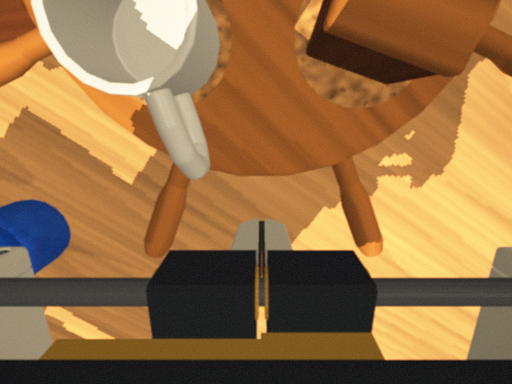

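```bash
python3 -m inch '[{"x":6,"y":0,"z":0.1,"twist":-0.039},{"x":6,"y":0,"z":0.1,"twist":-0.039},{"x":6,"y":0,"z":0.1,"twist":-0.039},{"x":6,"y":0,"z":0.1,"twist":-0.039},{"x":6,"y":0,"z":0.1,"twist":-0.039},{"x":6,"y":0,"z":0.1,"twist":-0.039},{"x":6,"y":0,"z":0.1,"twist":-0.039},{"x":6,"y":0,"z":0.1,"twist":-0.039},{"x":6,"y":0,"z":0.1,"twist":-0.039},{"x":6,"y":0,"z":0.1,"twist":-0.039},{"x":6,"y":0,"z":0.1,"twist":-0.039},{"x":6,"y":0,"z":0.1,"twist":-0.039}]'
python3 - <<'E'
from h import *
st()
s=robot.read_state()
C=np.array([.5772,.0975]); r=s['tool_pos'][:2]-C; print(np.hypot(*r),np.degrees(np.arctan2(r[1],r[0]))%360)
d=imaging.read_camera('wrist'); cv2.imwrite('pics/w3.png',d['color'][:,:,::-1])
d=imaging.read_camera('top'); cv2.imwrite('pics/top3.png',cv2.resize(d['color'][120:250,150:280,::-1],None,fx=4.6,fy=4.6,interpolation=cv2.INTER_CUBIC))
E
```

```text
t: 5.9
tool_pos: [0.5017, -0.0376, 0.2242]
orientation: [-1.533, 0.398, -0.401]
force: [-0.8, 0.4, -0.0]
opening: 0.0005
t 5.9 pos [ 0.5017 -0.0376  0.2242] yaw -29.22 F [-0.84  0.42 -0.  ] open 0.0005 q6 0.33 tilt [ 0.002 -0.    -1.   ]
0.154751514322783 240.78608023823793
```

View pics/w3.png

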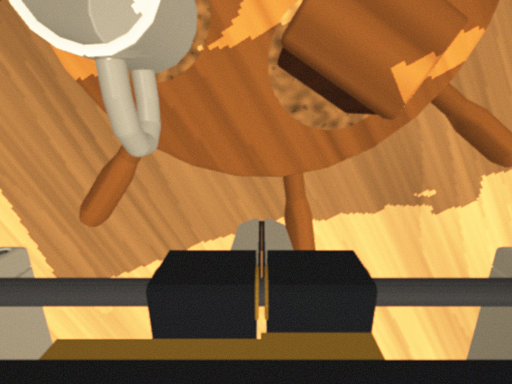

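View pics/top3.png

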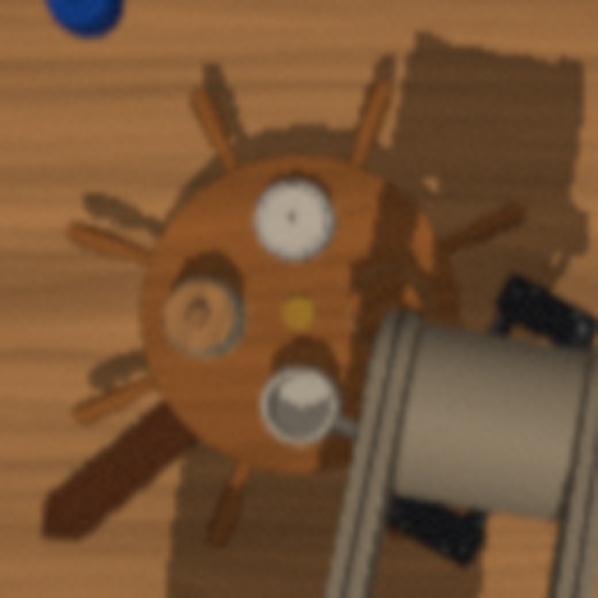

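```bash
python3 -m inch '[{"x":6,"y":0.2,"z":0.1,"twist":-0.039},{"x":6,"y":0.2,"z":0.1,"twist":-0.039},{"x":6,"y":0.2,"z":0.1,"twist":-0.039},{"x":6,"y":0.2,"z":0.1,"twist":-0.039},{"x":6,"y":0.2,"z":0.1,"twist":-0.039},{"x":6,"y":0.2,"z":0.1,"twist":-0.039},{"x":6,"y":0.2,"z":0.1,"twist":-0.039},{"x":6,"y":0.2,"z":0.1,"twist":-0.039},{"x":6,"y":0.2,"z":0.1,"twist":-0.039},{"x":6,"y":0.2,"z":0.1,"twist":-0.039},{"x":6,"y":0.2,"z":0.1,"twist":-0.039},{"x":6,"y":0.2,"z":0.1,"twist":-0.039}]'
python3 - <<'E'
from h import *
st()
s=robot.read_state()
C=np.array([.5772,.0975]); r=s['tool_pos'][:2]-C; print(np.hypot(*r),np.degrees(np.arctan2(r[1],r[0]))%360)
d=imaging.read_camera('wrist'); cv2.imwrite('pics/w4.png',d['color'][:,:,::-1])
d=imaging.read_camera('top'); cv2.imwrite('pics/top4.png',cv2.resize(d['color'][120:250,150:280,::-1],None,fx=4.6,fy=4.6,interpolation=cv2.INTER_CUBIC))
X=cloud(d)
m=(np.hypot(X[...,0]-C[0],X[...,1]-C[1])<.1)&(X[...,2]>.075)&(X[...,2]<.14)
k,l,s,cc=cv2.connectedComponentsWithStats(m.astype(np.uint8))
for i in range(1,k):
    if s[i,4]>15:
        q=X[l==i]; top=q[q[:,2]>q[:,2].max()-.02]; print(cc[i],s[i,4],q[:,2].max(),top.mean(0)[:2],np.degrees(np.arctan2(*(top.mean(0)[:2]-C)[::-1])))
E
```

```text
t: 7.2
tool_pos: [0.5698, -0.0572, 0.2213]
orientation: [-1.571, 0.033, -0.035]
force: [-0.6, -0.2, 1.6]
opening: 0.0005
t 7.2 pos [ 0.5698 -0.0572  0.2213] yaw -2.49 F [-0.58 -0.17  1.6 ] open 0.0005 q6 -0.15 tilt [ 0.001 -0.    -1.   ]
0.15487291661478603 267.2674633332796
[204.52534562 169.9078341 ] 217 0.09529577809320088 [0.63349264 0.12904372] 29.264194151954346
[230.42138365 177.38993711] 159 0.11921089387620797 [0.60732693 0.04375841] -60.725500865101786
[196.03524229 197.4185022 ] 227 0.12377668473402828 [0.54477718 0.15454552] 119.61249395251797
[222.78873239 205.36619718] 71 0.11288017038380264 [0.51777409 0.06799169] -153.59300896815364
```

View pics/top4.png

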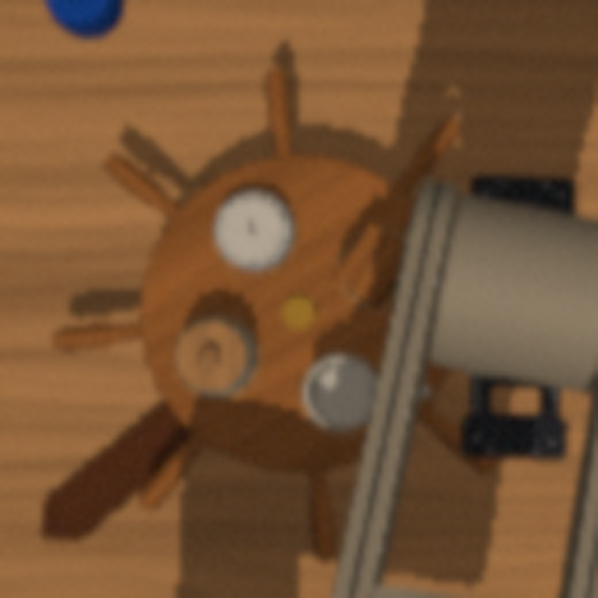

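View pics/w4.png

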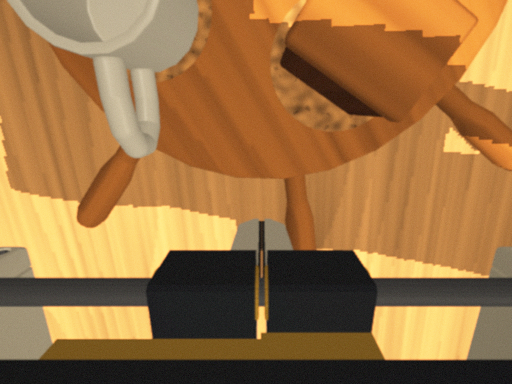

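```bash
python3 -m inch '[{"x":6,"y":0,"z":0.1,"twist":-0.039},{"x":6,"y":0,"z":0.1,"twist":-0.039},{"x":6,"y":0,"z":0.1,"twist":-0.039},{"x":6,"y":0,"z":0.1,"twist":-0.039},{"x":0,"y":0,"z":0,"twist":0}]'
python3 - <<'E'
from h import *
st()
C=np.array([.5772,.0975])
d=imaging.read_camera('top'); cv2.imwrite('pics/top5.png',cv2.resize(d['color'][120:250,150:280,::-1],None,fx=4.6,fy=4.6,interpolation=cv2.INTER_CUBIC))
f=lambda x,y:(150+(x+.5)/4.6-.5,120+(y+.5)/4.6-.5)
jar=unproj(d,f(215,356),.112)[0][:2]; print("before",np.degrees(np.arctan2(*(jar-C)[::-1])))
X=cloud(d)
m=(np.hypot(X[...,0]-C[0],X[...,1]-C[1])<.1)&(X[...,2]>.075)&(X[...,2]<.14)
k,l,s,cc=cv2.connectedComponentsWithStats(m.astype(np.uint8))
for i in range(1,k):
    if s[i,4]>15:
        q=X[l==i]; top=q[q[:,2]>q[:,2].max()-.02]; print(cc[i],s[i,4],q[:,2].max(),top.mean(0)[:2],np.degrees(np.arctan2(*(top.mean(0)[:2]-C)[::-1])))
E
```

```text
t: 7.8
tool_pos: [0.5938, -0.0563, 0.2209]
orientation: [-1.569, -0.088, 0.087]
force: [0.6, 0.3, -0.3]
opening: 0.0004
t 7.8 pos [ 0.5938 -0.0563  0.2209] yaw 6.37 F [ 0.61  0.33 -0.34] open 0.0004 q6 -0.29 tilt [ 0.001 -0.    -1.   ]
before 120.95758475816866
[202.01834862 171.48165138] 218 0.09577337648983456 [0.62845216 0.13729596] 37.828405629756304
[228.71604938 174.89506173] 162 0.12088263178961194 [0.61519861 0.04915681] -51.832022395687176
[197.96536797 199.86580087] 231 0.12238390263175901 [0.53615931 0.14934519] 128.36516294260895
[222.34 202.68] 50 0.110988570560912 [0.52743489 0.06935373] -150.5082628335326
```

View pics/top5.png

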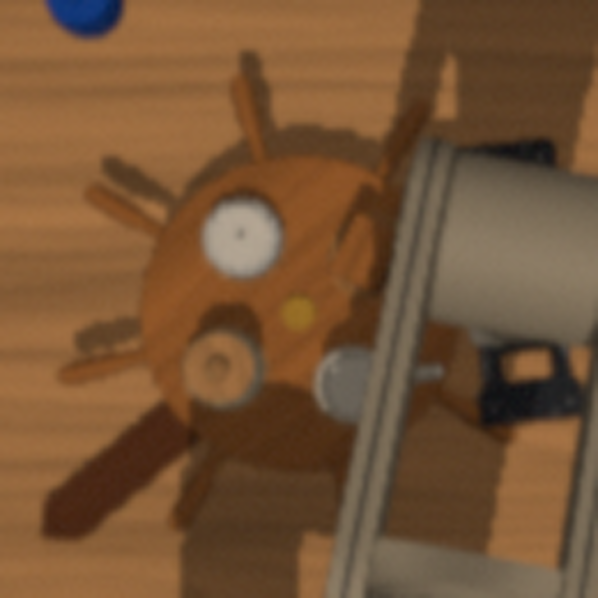

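```bash
python3 -m inch '[{"x":-8,"y":0,"z":0,"twist":0},{"x":-8,"y":0,"z":-2,"twist":0},{"x":-6,"y":0,"z":-2,"twist":0},{"x":0,"y":-20,"z":0,"twist":0},{"x":0,"y":-30,"z":0,"twist":0},{"x":0,"y":-40,"z":0,"twist":0},{"x":0,"y":-40,"z":0,"twist":0},{"x":0,"y":-40,"z":-30,"twist":0},{"x":0,"y":0,"z":-45,"twist":0},{"x":0,"y":0,"z":-45,"twist":0},{"x":0,"y":0,"z":-45,"twist":0},{"x":0,"y":0,"z":-45,"twist":0}]'
python3 -m inch '[{"x":0,"y":0,"z":-45,"twist":0},{"x":0,"y":0,"z":-45,"twist":0},{"x":0,"y":0,"z":0,"twist":0},{"x":0,"y":0,"z":0,"twist":0}]'
python3 - <<'E'
from h import *
st()
C=np.array([.5772,.0975])
d=imaging.read_camera('top'); cv2.imwrite('pics/top6.png',cv2.resize(d['color'][120:250,150:280,::-1],None,fx=4.6,fy=4.6,interpolation=cv2.INTER_CUBIC))
d2=imaging.read_camera('side'); cv2.imwrite('pics/side6.png',cv2.resize(d2['color'][130:230,130:310,::-1],None,fx=4.4,fy=4.4,interpolation=cv2.INTER_CUBIC))
X=cloud(d)
m=(np.hypot(X[...,0]-C[0],X[...,1]-C[1])<.1)&(X[...,2]>.075)&(X[...,2]<.14)
k,l,s,cc=cv2.connectedComponentsWithStats(m.astype(np.uint8))
for i in range(1,k):
    if s[i,4]>15:
        q=X[l==i]; top=q[q[:,2]>q[:,2].max()-.02]; print(cc[i],s[i,4],q[:,2].max(),top.mean(0)[:2],np.degrees(np.arctan2(*(top.mean(0)[:2]-C)[::-1])))
E
```

```text
t: 9.05
tool_pos: [0.5947, -0.2733, 0.3905]
orientation: [-1.569, -0.088, 0.087]
force: [1.5, -0.1, -0.6]
opening: 0.0005
t: 9.45
tool_pos: [0.6046, -0.3621, 0.3894]
orientation: [-1.568, -0.085, 0.087]
force: [-0.5, 0.6, 0.1]
opening: 0.0004
t 9.45 pos [ 0.6046 -0.3621  0.3894] yaw 6.27 F [-0.47  0.56  0.08] open 0.0004 q6 -0.72 tilt [-0.001  0.001 -1.   ]
[201.95833333 171.48148148] 216 0.09504409262327579 [0.62840865 0.13736335] 37.89895575034101
[229.0994152  174.85964912] 171 0.12048500488551742 [0.61526075 0.04831639] -52.26549515074177
[197.93478261 199.84347826] 230 0.12472786085203769 [0.53581202 0.14959917] 128.46389558030006
[228.83333333 203.04901961] 102 0.11068491866228457 [0.52639504 0.04748405] -135.4483817492844
```

View pics/top6.png

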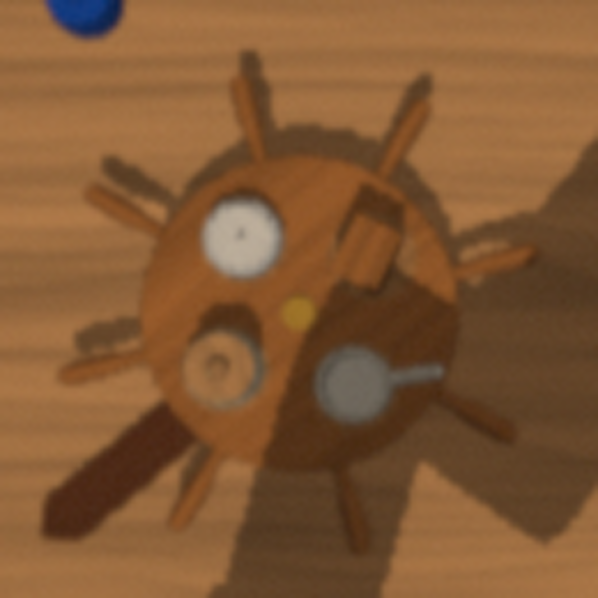

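View pics/side6.png

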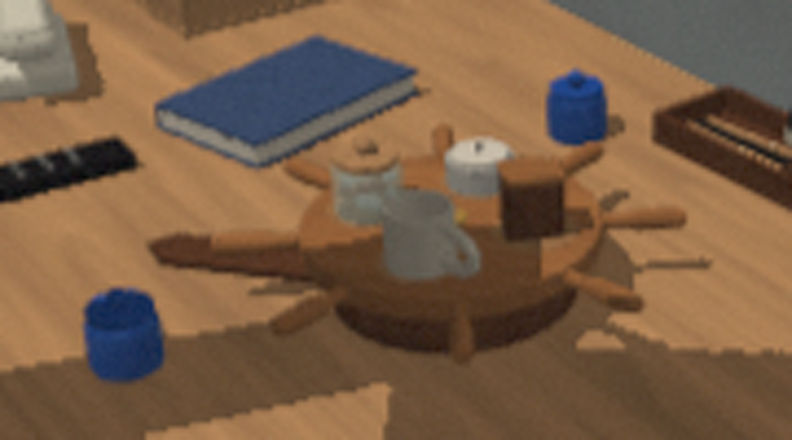

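```bash
python3 -c "
from h import *
print(robot.close_job())"
```

```text
the job is handed in; nothing more can be done
None
```

I turned the turntable about 49° counter-clockwise by pushing one rim handle with the closed fingertips. I then backed off, lifted the hand clear and handed the job in at about 9.5 s.

- **Jar in line:** by the last top picture the jar is at about 128.5° around the hub and the tongue at about 129–130°. That puts the jar roughly 1–2 mm off the tongue's middle line, on its side, within the 10 mm allowed. The separate estimates of the tongue's direction differed by about 2°.
- **Things on the turntable:** the jar, cup, card box and candle tin look upright in the top and side pictures, and they turned along with the disc.
- **Bystanders:** the book and the remote look unmoved in the last side picture. I did not look again at the spectacles case, shell dish or bottle, though the arm stayed well above them.
- **Robot:** the wrist force read under about 1 N, within its noise, with the hand clear.
- **Refused call:** the first move call was refused because its rows lacked some keys. Nothing moved, and I sent it again in full.

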